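# Press the missing stop peg into the page-squaring jig

## Robot

A 6-joint arm with a two-finger parallel gripper is mounted at the origin on the work surface. World frame = base frame: x ahead of the robot, y to its left, z up, the work surface at z = 0. Lengths are in mm, angles in rad, forces in N, time in s.
With the tool pointing down it reaches from about 275 to 1000 mm from the base axis. Payload 8.4 kg.
Tool frame: the origin (TCP) lies on the centre line of the jaws, within the pads' length; the fingertips stand 17 mm ahead of it and the grasp point (between the pads) lies 2 mm behind it (r.tcp_to_tips is the z of the fingertips in the tool frame, in mm); z points along the fingers, y is the direction in which the jaws open and shut (so a half turn about z gives the same grasp; the last joint's range is limited). The gripper opens to 85 mm and grips with 20 to 120 N. Pads are 22 mm wide; open, the fingers measure 114 mm over their backs; the gripper's body (76 mm by 85 mm) begins 54 mm behind the grasp point. The pads swing forward as they close: fully open they stand 13 mm farther back than shut.
Start: joints at [1.199, 0.353, 1.633, -0, 1.155, -0.002], TCP at [225.892, 582.753, 248.281] pointing down, gripper open.
Joint ranges: [-2.63, 2.63], [-0.92, 2.1], [0.06, 2.66], [-1.3, 4.44], [0, 2.69], [-3.02, 3.02]. Speed limits (rad/s): [2.22, 2.22, 2.79, 3.14, 3.14, 3.14].

## Interface

Orientations are given as [roll, pitch, yaw] about the fixed x, y, z axes, in that order (R = Rz(yaw) Ry(pitch) Rx(roll)).
In Python, from rig import r, cams, job gives the robot as it stands.
- The arm moves only by the tool drive_tool, never from a script. Its argument "deltas" is a list of rows, each a list of 4 numbers: the shift along the tool's x, y, z in cm, then the turn about the tool's z in rad. In form: [[x, y, z, roll], ...]. A call has 1 to 12 rows; each row shifts and turns the commanded pose from where the row before left it, along the tool's axes as they then stand; what a row does not reach is not made up. A row lasts 1/12 s, in which the tool goes at most 41.7 mm and 7.16 degrees, less where a joint would pass 70% of its speed; a pose out of reach is approached as far as the arm can. A call with a gripper value outside its range is refused whole. "jaw" is the closure, from 0 (fully open) to 1 (shut), set as the call begins (left out, the last holds). The fingers move at their own pace and stop on an object; "force" is the grip in N (left out, the last holds). Time passes only in rows, so rows that do not move let the fingers close. It gives the time, the measured TCP pose, the force and the opening at its end, in the units of the state.
- r.sense(): the state, without advancing time (a new reading comes with each control period).
- cams.grab_frame(name): name is "side" or "top" or "wrist"; returns (picture, depth): 480x640x3 uint8, red, green, blue; 480x640 float32, mm along the optical axis (not along the pixel's ray), 0 where there is no reading.
- cams.camera_params(name): a dict with "fx", "fy", "cx", "cy" (pixels), "R" (3x3) and "t" (3): a world point X has camera coordinates R X + t. Camera axes: x right, y down, z forward; pixel columns grow to the right and rows downward; lengths in mm; the calibration is good to about 2 mm. A picture is of the moment at which its call begins: read the wrist's pose just before it. camera_params takes no time and is no camera call; for the wrist camera it gives the pose at the moment of the call.
- job.sign_off(): hands the job in, once; it reports no verdict.
The state is a dict: "clock": time; "qpos": joint angles; "qvel": joint speeds; "joint_efforts": joint torques, N m; "eef_pos": TCP position; "tcp_rot": TCP orientation; "contact_force": force on the tool from outside, world axes, zero at the start; "wrist_torque": the same for the moment, N m; "opening": opening from 0.0 (shut) to 1.0 (fully open).
Only numpy, scipy, OpenCV 4.12 (cv2) and the standard library are available. Lean on these libraries where they do the work, as an engineer would, in place of code of your own. Each camera call takes 0.05 s, during which the arm holds its last target. There are 200 camera calls.

## Task

Take the yellow-handled stop peg out of the dark rack, feel for the empty hole in the pale round block of the page-squaring jig, and press the peg straight down until the underside of its handle sits flush on the block; then let go of it. The block is only glued by eye, so never push on the jig with more than about 40 newtons; leave the other pegs and everything else on the table where they are.

Things in the scene. Friction and masses are not known exactly. Their poses are not given: they have to be found in the camera images.
- peg_handle (a point): Centre of the handle of the loose stop peg: an upright yellow cylinder 24 mm across, 48 mm tall, thin brass band at its lower edge, top 24 mm above this point. Its flat underside (shoulder), 24 mm below this point, carries a steel shank pointing down. z points up along the peg. 42 to 84 g. At the start it hangs by its shoulder, upright, in one of the three rack holes (which one varies).
- peg_tip (a point): Centre of the flat foot of the same peg's shank, 44 mm below the handle's centre. The shank is plain, 12 mm across and 20 mm long; its rim is broken by only 0.8 mm. The rack hole around it is 16 mm wide, a loose fit.
- rack: Dark wooden rack block, 60 mm (its x) by 200 mm (its y) by 34 mm high, fixed to the table, origin under its centre. Three pegs hang in it in a row along its y axis, 65 mm apart; there is free room on both of its x sides, so pinch a handle along the rack's x axis.
- hole_mark (a point): Where the centre of the empty hole's mouth should be, on the flat top of the pale round block, 75 mm across; x, y along the jig's sides, z up. The block was glued by eye: the real hole's centre lies 4.5 to 6.5 mm away from this point, in any direction, so feel for it; the flat top reaches 25 mm or more around. When the peg is home its shoulder rests on the block, its handle's centre 24 mm above this point.
- plug_mark (a point): Point 5 mm straight below hole_mark. The real hole is upright, 13.6 mm across, 28 mm deep, sharp-rimmed, no chamfer. In it sits a dark friction plug, its top 5 mm below the mouth at the start: a peg that finds the hole drops 5 mm onto it; about 7 N then pushes the plug on down. It stays where pushed, no spring-back. Peg home: foot 20 mm below the mouth, plug still free below.
- jig: The page-squaring jig, fixed to the table: plywood board 130 mm (its x) by 240 mm (its y), origin under its centre, low aluminium fence along its +x edge, top 30 mm up. The pale round block with the empty hole is at its +y end, top 48 mm above the origin; 130 mm away at the -y end a like yellow peg already stands home in a darker block and is part of the jig. All of this counts as the jig.
- pegblue_handle (a point): Centre of the handle of a peg with a blue handle of the same size and a thin 9 mm shank; hangs in the rack. Leave it.
- pegblack_handle (a point): Centre of the handle of a peg with a black handle of the same size and a thin 9 mm shank; hangs in the rack. Leave it.
- spool_mid (a point): Middle of a blue thread spool, 32 mm across, 40 mm tall. Leave it.
- knife_mid (a point): Middle of a grey retracted cutter knife lying flat, 155 x 26 x 18 mm. Leave it.
- gluepot_mid (a point): Middle of a closed glue jar, 56 mm across, 75 mm tall. Leave it.
- booklets_mid (a point): Middle of a pile of red booklets, 105 x 148 x 35 mm. Leave it.
Things that resemble listed ones, but are neither listed nor needed, are in the scene too. What is meant by the part that bears peg_handle is not green or red, and is the smaller of those in its own colour.

How it is judged:
By the outcome, as a careful person would: the job done as asked, in the order asked, and still so for the second after the job is handed in, with the robot touching nothing.
It also fails if it takes over 58 s, if anything falls off the work surface, if the arm or the gripper's body presses on something with over 40 N, if the wrist force passes 120 N, or if a joint passes its speed limit or range.

## Working session

There is one attempt and no reset: what is moved stays moved. The work goes in short steps, Python scripts to look and compute and a tool call to move; the robot and the scene stay as the last step left them, time stands still between calls to the robot, and variables do not carry over. Pictures are saved under pics/ and viewed, about 8 in all and at most 12, crops included, and the job is handed in when it is done.

Besides the shell and the picture viewer there is one more tool, called after "Request:" as name([rows], argument=value, ...), one row to a line, values as JSON. drive_tool: Moves the arm, as the interface text tells. Its arguments: {"type":"object","properties":{"deltas":{"type":"array"},"jaw":{"type":"number"},"force":{"type":"number"}},"required":["deltas"]}

```bash
mkdir -p pics; ls
cat > h.py <<'E'
from rig import r,cams,job
import numpy as np,cv2
def pix(name,u,v,d,P=None):
    P=P or cams.camera_params(name)
    c=np.array([(u-P['cx'])/P['fx']*d,(v-P['cy'])/P['fy']*d,d])
    return np.array(P['R']).T@(c-np.array(P['t']))
def onz(name,u,v,z,P=None):
    P=P or cams.camera_params(name);R=np.array(P['R']);t=np.array(P['t'])
    o=-R.T@t;d=R.T@np.array([(u-P['cx'])/P['fx'],(v-P['cy'])/P['fy'],1]);return o+d*(z-o[2])/d[2]
E
python3 - <<'E'
from h import *
print(r.sense())
for n in('top','side'):
    im,d=cams.grab_frame(n);np.savez(f'pics/{n}0.npz',im=im,d=d);cv2.imwrite(f'pics/{n}0.png',im[:,:,::-1])
    P=cams.camera_params(n);print(n,P)
E
```

```text
pics
{'clock': 0.0, 'qpos': array([ 1.19859021e+00,  3.53640200e-01,  1.63417924e+00,  1.96362786e-05,
        1.15522522e+00, -2.40870977e-03]), 'qvel': array([ 0.00085059,  0.00192513, -0.00144699, -0.00019852,  0.00201756,
       -0.00215893]), 'joint_efforts': array([ 1.92904699e-03, -6.05241823e+01, -3.42075169e+01,  8.11883228e-05,
        9.51086171e-03,  2.27425426e-05]), 'eef_pos': array([225.71427018, 582.29730127, 247.54734705]), 'tcp_rot': array([-3.14014070e+00, -2.14508133e-05,  2.77178729e+00]), 'contact_force': array([ 0.3402953 , -0.24900365,  0.1767479 ]), 'wrist_torque': array([0.00362131, 0.05262061, 0.00105377]), 'opening': 0.9976660191424722}
top {'fx': 583.0647353857321, 'fy': 583.0647353857321, 'cx': 308.6832572640232, 'cy': 236.63289946153046, 'R': array([[-1.94545892e-02, -9.99810461e-01, -7.49491805e-04],
       [-9.81962232e-01,  1.92482957e-02, -1.88094867e-01],
       [ 1.88073642e-01, -2.92333571e-03, -9.82150579e-01]]), 't': array([  73.1666763 ,  488.27426136, 1437.90911573])}
side {'fx': 612.4731815800434, 'fy': 612.4731815800434, 'cx': 328.59120205647525, 'cy': 238.4619429630494, 'R': array([[ 0.8786181 , -0.47750374, -0.00451895],
       [-0.28696471, -0.52041061, -0.80425372],
       [ 0.38168245,  0.70792866, -0.5942689 ]]), 't': array([-383.20296752,  225.21569079,  984.43018074])}
```

View pics/top0.png

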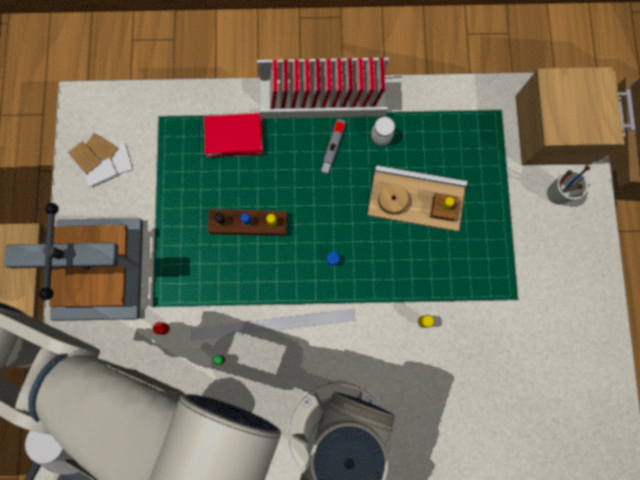

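View pics/side0.png

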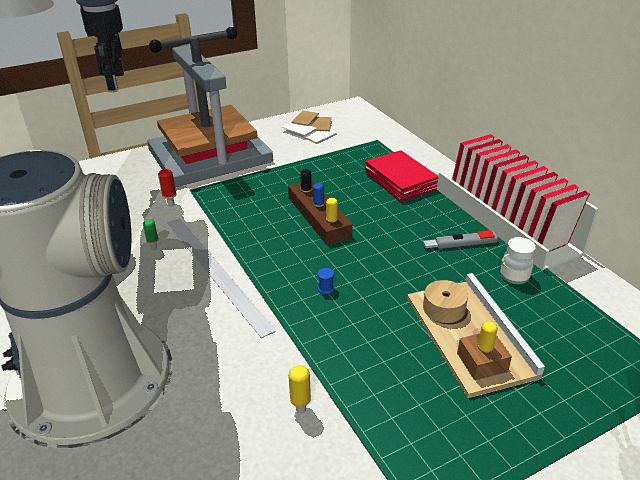

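The yellow-handled peg is at (271,219) in top, at the end of the rack; the loose yellow one at (428,321) is a larger decoy. The pale block is at (394,198), with its dark hole at about (393,199). Next I measure these.

Run:
```python
from h import *
for n,boxes in(('top',[(200,200,300,245),(360,160,475,235)]),('side',[(280,165,360,245),(400,270,550,400)])):
    f=np.load(f'pics/{n}0.npz');im,d=f['im'],f['d'];P=cams.camera_params(n)
    hsv=cv2.cvtColor(im,cv2.COLOR_RGB2HSV)
    for (a,b,c,e) in boxes:
        H=hsv[b:e,a:c].astype(int)
        m=((H[...,0]>22)&(H[...,0]<34)&(H[...,1]>190)&(H[...,2]>130)).astype(np.uint8)
        k,l,s,cen=cv2.connectedComponentsWithStats(m)
        for i in range(1,k):
            if s[i,4]<15: continue
            v,u=np.nonzero(l==i);v+=b;u+=a
            X=np.array([pix(n,x,y,d[y,x],P) for x,y in zip(u,v) if d[y,x]>0])
            t=X[X[:,2]>np.percentile(X[:,2],95)-4]
            print(n,'yellow',s[i],'top z',t[:,2].mean(),'xy mid',(t[:,:2].min(0)+t[:,:2].max(0))/2,'range',np.ptp(t,axis=0),'mean',t.mean(0))
f=np.load('pics/top0.npz');im,d=f['im'],f['d'];P=cams.camera_params('top')
vv,uu=np.mgrid[150:250,195:480]
X=np.array([pix('top',x,y,d[y,x],P) for x,y in zip(uu.ravel(),vv.ravel())])
def sel(u0,u1,z0,z1):
    k=(uu.ravel()>u0)&(uu.ravel()<u1)&(X[:,2]>z0)&(X[:,2]<z1);return X[k]
for nm,a in(('rack',(200,300,27,40)),('block',(365,425,43,53)),('board',(360,475,6,16)),('dark',(425,475,43,53)),('fence',(365,475,25,34))):
    Y=sel(*a);print(nm,len(Y),Y[:,2].mean() if len(Y) else '')
    if len(Y)>5: print(cv2.minAreaRect(Y[:,:2].astype(np.float32)),cv2.minEnclosingCircle(Y[:,:2].astype(np.float32)),np.percentile(Y[:,2],[5,50,95]))
print([onz('top',*q) for q in((221,219,82),(246,219,82),(271,219,82),(393.5,199,48))])
c1=cv2.resize(im[190:250,200:300],None,fx=6,fy=6,interpolation=2);c2=cv2.resize(im[160:235,360:475],None,fx=5.2,fy=4,interpolation=2)
c2=cv2.resize(im[160:235,360:475],(600,391),interpolation=2)
cv2.imwrite('pics/crop1.png',np.vstack([c1[:200],c2])[...,::-1])
```

```text
top yellow [66 14 10  9 66] top z 89.05140097053709 xy mid [529.10992783 157.71864528] range [16.93015586 17.77668049  5.50383622] mean [529.80629887 158.60696472  89.05140097]
top yellow [85 37 10  9 70] top z 102.93075141267272 xy mid [ 562.77576849 -285.19488869] range [17.21228949 15.5032078   3.9934798 ] mean [ 561.90040543 -285.10765289  102.93075141]
side yellow [ 46  33  11  23 219] top z 85.33999727348383 xy mid [527.97222474 157.97928187] range [20.36277674 21.24063485  7.63049556] mean [528.49576485 157.21191133  85.33999727]
side yellow [ 79  52  18  29 361] top z 99.58229779841122 xy mid [ 560.2798567  -287.83936461] range [19.92858566 19.81311871  5.45974862] mean [ 559.90949659 -287.77519914   99.5822978 ]
rack 1377 35.61577678028758
((615.9298706054688, 227.13758850097656), (237.83619689941406, 202.40908813476562), 2.338663339614868) ((615.8618774414062, 228.80270385742188), 155.07862854003906) [30.35451447 36.0581236  39.55426802]
block 461 49.698613082071574
((586.12451171875, -155.16604614257812), (72.37507629394531, 74.49063873291016), 86.718994140625) ((587.17950
[... 271 characters left out ...]
344) [ 6.24702142 10.1151245  15.56582293]
dark 316 49.619748568381404
((582.77880859375, -291.263916015625), (62.18769836425781, 100.51744079589844), 78.99356079101562) ((583.724609375, -291.944091796875), 57.943668365478516) [44.68547234 50.07724176 52.70528536]
fence 377 30.44870796804551
((595.3250122070312, -222.58265686035156), (240.8694305419922, 128.33009338378906), 78.42516326904297) ((623.55517578125, -228.1058807373047), 123.6336898803711) [25.69620602 30.86997974 33.70426659]
[array([531.92020909, 281.85715431,  82.        ]), array([530.69465181, 219.41000786,  82.        ]), array([529.46917521, 156.96697195,  82.        ]), array([ 583.63780938, -156.59817617,   48.        ])]
```

View pics/crop1.png

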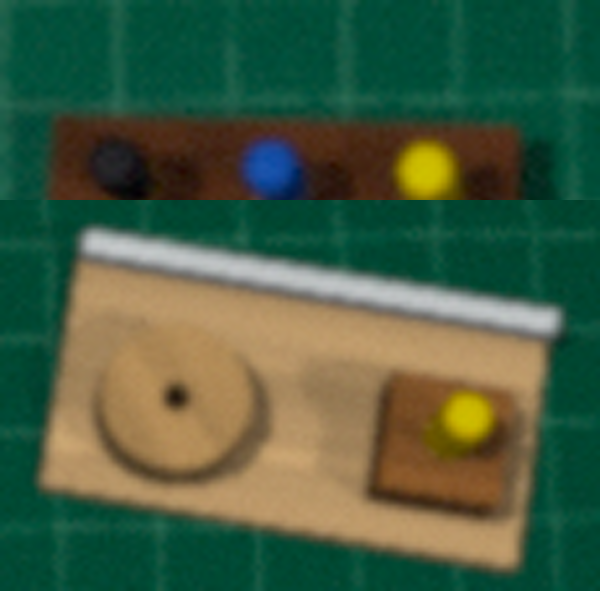

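The crop shows the hole in the round block at full-frame (393.7,197.8) and yellow at about (271,218). That puts the peg at about (529,157.5). The row direction gives a target tool yaw of about 1.55. Moving now.

Request:
drive_tool([
  [-3.1,-2.0,0,0],
  [-3.1,-2.0,0,0],
  [-3.1,-2.0,0,0],
  [-3.1,-2.0,0,0],
  [-3.1,-2.0,0,0],
  [-3.1,-2.0,0,0],
  [-3.1,-2.0,0,0],
  [-3.1,-2.0,0,0],
  [-3.1,-2.0,0,0],
  [-3.1,-2.0,0,0],
  [-3.1,-2.0,0,0],
  [-3.1,-2.0,0,0],
], jaw=0)

```text
clock: 1.1
eef_pos: [486.6, 222.8, 248.1]
tcp_rot: [-3.141, -0.0, 2.772]
contact_force: [0.6, 0.1, -0.5]
opening: 0.998
```

Request:
drive_tool([
  [0,0,0,0.11],
  [0,0,0,0.11],
  [0,0,0,0.11],
  [0,0,0,0.11],
  [0,0,0,0.11],
  [0,0,0,0.11],
  [0,0,0,0.11],
  [0,0,0,0.11],
  [0,0,0,0.11],
  [0,0,0,0.11],
  [0,0,0,0.12],
  [0,0,0,0],
])

```text
clock: 2.1
eef_pos: [485.8, 224.4, 248.0]
tcp_rot: [-3.141, 0.0, 1.546]
contact_force: [0.6, 0.3, -0.3]
opening: 0.995
```

Request:
drive_tool([
  [-2.2,1.5,1.0,0],
  [-2.2,1.5,1.0,0],
  [-2.2,1.5,1.0,0],
  [0,0,0,0],
  [0,0,0,0],
])

```text
clock: 2.52
eef_pos: [529.7, 156.7, 217.5]
tcp_rot: [-3.14, 0.0, 1.553]
contact_force: [-0.3, 0.2, 0.2]
opening: 0.998
```

Run:
```python
from h import *
s=r.sense();P=cams.camera_params('wrist');im,d=cams.grab_frame('wrist')
np.savez('pics/w1.npz',im=im,d=d);cv2.imwrite('pics/w1.png',im[:,:,::-1]);print(s['eef_pos'],s['tcp_rot'])
R=np.array(P['R']);print(-R.T@P['t'],P['fx'],R)
hsv=cv2.cvtColor(im,cv2.COLOR_RGB2HSV)
m=((hsv[...,0]>22)&(hsv[...,0]<34)&(hsv[...,1]>190)&(hsv[...,2]>130)).astype(np.uint8)
k,l,st,c=cv2.connectedComponentsWithStats(m)
for i in range(1,k):
    if st[i,4]>200:
        v,u=np.nonzero((l==i)&(d>0));X=np.array([pix('wrist',x,y,d[y,x],P) for x,y in zip(u,v)])
        t=X[X[:,2]>np.percentile(X[:,2],90)-3];print(st[i],c[i],t[:,2].mean(),(t.min(0)+t.max(0))/2,np.ptp(t,axis=0),cv2.minEnclosingCircle(t[:,:2].astype(np.float32)))
```

```text
[529.68913008 156.65049457 217.48871411] [-3.13998289e+00  4.36774565e-04  1.55301251e+00]
[532.34010625 227.26206896 343.60681678] 330.79186723804673 [[ 9.99825442e-01 -1.86596051e-02 -9.51144902e-04]
 [-1.76669712e-02 -9.60749933e-01  2.76852748e-01]
 [-6.07977535e-03 -2.76787617e-01 -9.60911885e-01]]
```

View pics/w1.png

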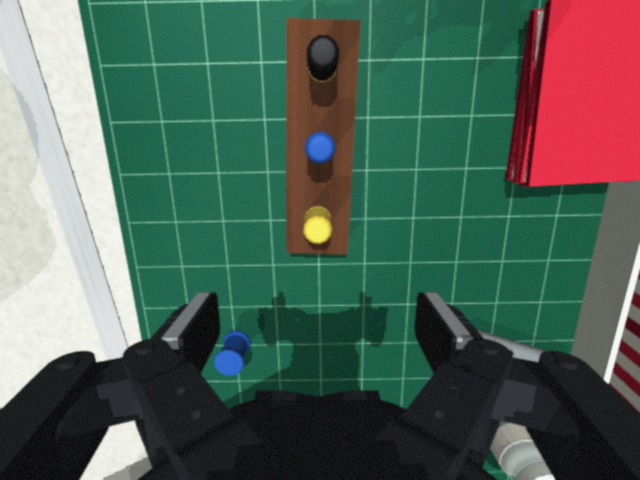

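The wrist view shows the yellow peg's top at about (318,230), beside blue and black.

Run:
```python
from h import *
P=cams.camera_params('wrist')
print([onz('wrist',*q,P).round(1) for q in((318,230,82),(320,148,82),(323,49,82),(287,254,34),(347,255,34),(288,19,34),(360,21,34))])
f=np.load('pics/w1.npz');print(f['d'][225:236:5,313:324:5])
im=f['im'];m=((im[...,0]>150)&(im[...,1]>140)&(im[...,2]<110)).astype(np.uint8);m[:180]=0;m[260:]=0
v,u=np.nonzero(m);print(u.min(),u.max(),v.min(),v.max(),im[230,318],im[213,318])
```

```text
[array([531.7, 159.7,  82. ]), array([534.3, 224.4,  82. ]), array([537.5, 292. ,  82. ]), array([500.5, 123.3,  34. ]), array([559.8, 121.1,  34. ]), array([510.1, 326.2,  34. ]), array([569.1, 323.7,  34. ])]
[[266.32748 265.39734 264.84872]
 [266.9713  267.68317 265.36035]
 [269.6455  267.57556 265.9805 ]]
304 331 207 242 [246 240  98] [150 134  48]
```

Request:
drive_tool([
  [0.1,0.1,2.6,0],
  [0.1,0.0,2.6,0],
  [0,0,2.6,0],
  [0,0,2.6,0],
  [0,0,2.6,0],
  [0,0,1.5,0],
  [0,0,1.0,0],
  [0,0,0,0],
  [0,0,0,0],
])

```text
clock: 3.32
eef_pos: [530.8, 160.3, 63.7]
tcp_rot: [-3.142, -0.0, 1.553]
contact_force: [0.5, -0.5, 1.6]
opening: 1.003
```

Request:
drive_tool([
  [0,0,0,0],
  [0,0,0,0],
  [0,0,0,0],
  [0,0,0,0],
  [0,0,0,0],
  [0,0,0,0],
  [0,0,0,0],
  [0,0,0,0],
  [0,0,0,0],
  [0,0,0,0],
], jaw=1, force=60)

```text
clock: 4.15
eef_pos: [531.1, 159.7, 63.9]
tcp_rot: [3.141, -0.0, 1.552]
contact_force: [-1.5, -0.8, 6.6]
opening: 0.267
```

Request:
drive_tool([
  [0,0,-0.5,0],
  [0,0,-1.5,0],
  [0,0,-2.5,0],
  [0,0,-2.5,0],
  [0,0,-2.5,0],
  [0,0,0,0],
  [0,0,0,0],
])

```text
clock: 4.73
eef_pos: [531.7, 159.9, 159.9]
tcp_rot: [3.138, -0.001, 1.552]
contact_force: [0.9, -0.3, -1.5]
opening: 0.264
```

Run:
```python
from h import *
s=r.sense();im,d=cams.grab_frame('side');im2,_=cams.grab_frame('wrist')
cv2.imwrite('pics/s2.png',np.hstack([cv2.resize(im[90:270,230:390],(480,540),interpolation=2),cv2.resize(im2[200:400,250:370],(320,540),interpolation=2)])[...,::-1]);print(s)
```

```text
{'clock': 4.7333, 'qpos': array([ 2.89479866e-01,  3.46858303e-01,  1.86539879e+00, -2.34432219e-05,
        9.26030664e-01,  3.08470264e-01]), 'qvel': array([-0.00058926,  0.03477501,  0.03265802, -0.0001443 , -0.01444669,
        0.00115995]), 'joint_efforts': array([ 4.56848560e-03, -5.71084070e+01, -3.04456294e+01, -5.27815223e-05,
        1.42384046e-01, -1.77266764e-05]), 'eef_pos': array([531.71040624, 159.92679566, 159.92471732]), 'tcp_rot': array([ 3.13843805e+00, -9.85473541e-04,  1.55182154e+00]), 'contact_force': array([ 0.87396923, -0.3026495 , -1.48869947]), 'wrist_torque': array([ 0.01086605, -0.0109899 , -0.02456476]), 'opening': 0.2635051437796214}
```

View pics/s2.png

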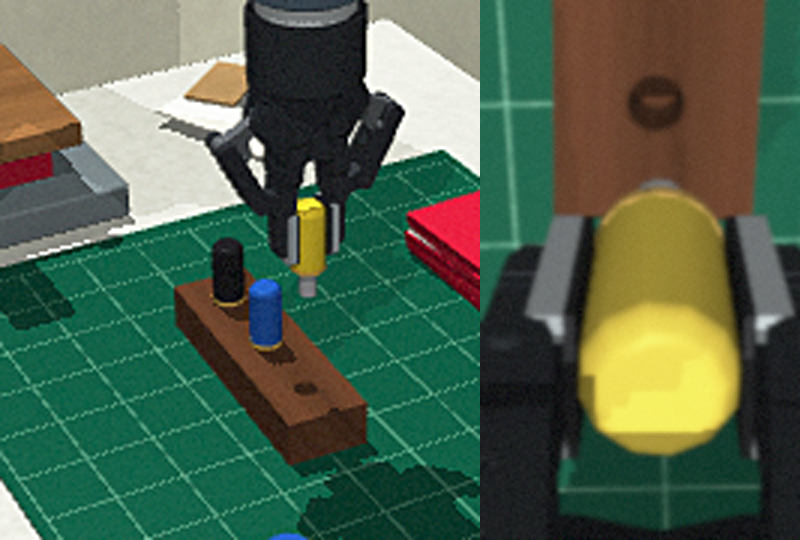

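The peg is held upright, its rack hole is empty, and blue and black are undisturbed. Moving over to the jig.

Request:
drive_tool([
  [-3.4,0.6,0,0],
  [-3.4,0.6,0,0],
  [-3.4,0.6,0,0],
  [-3.4,0.6,0,0],
  [-3.4,0.6,0,0],
  [-3.4,0.6,0,0],
  [-3.4,0.6,0,0],
  [-3.4,0.6,0,0],
  [-3.4,0.6,0,0],
  [-3.4,0.6,0,0],
  [0,0,0,0],
  [0,0,0,0],
])

```text
clock: 5.83
eef_pos: [583.5, -182.8, 156.6]
tcp_rot: [-3.139, -0.001, 1.549]
contact_force: [-0.0, 1.0, -0.3]
opening: 0.265
```

Run:
```python
from h import *
s=r.sense();P=cams.camera_params('wrist');im,d=cams.grab_frame('wrist');im2,d2=cams.grab_frame('top')
np.savez('pics/w3.npz',im=im,d=d,im2=im2,P=np.array([P],dtype=object))
print(s['eef_pos'],s['tcp_rot'],s['contact_force'])
cv2.imwrite('pics/w3.png',cv2.resize(im[80:320,160:480],(800,600),interpolation=2)[...,::-1])
```

```text
[ 583.47370748 -182.8452567   156.60670241] [-3.13925315e+00 -6.83567228e-04  1.54882095e+00] [-0.01088577  1.01232518 -0.2816879 ]
```

View pics/w3.png

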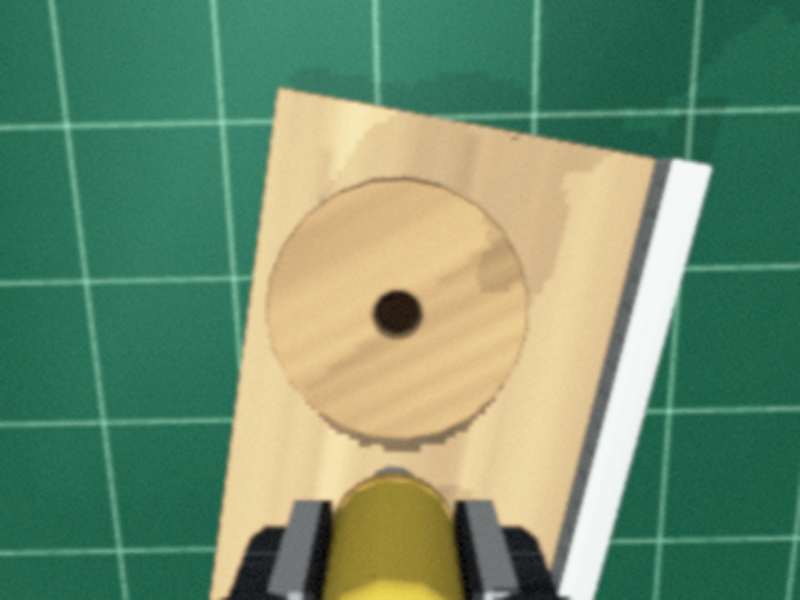

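The crop shows the hole centred at (398,314), which is full-frame (319.2,205.6). It sits at the block's centre, and the shank's foot is just visible at (395,470).

Run:
```python
from h import *
P=cams.camera_params('wrist');f=np.load('pics/w3.npz',allow_pickle=True);im=f['im'];d=f['d']
g=im.sum(2);m=(g<150).astype(np.uint8);m[:185]=0;m[225:]=0;m[:,:300]=0;m[:,340:]=0
v,u=np.nonzero(m);print(u.mean(),v.mean(),np.ptp(u),np.ptp(v),len(u))
print(onz('wrist',u.mean(),v.mean(),48,P))
print(d[196:216:3,307:333:3].round(0))
X=np.array([pix('wrist',x,y,d[y,x],P) for y in range(150,262) for x in range(262,375) if d[y,x]>0]);t=X[abs(X[:,2]-48)<4]
print(np.median(t[:,2]),cv2.minEnclosingCircle(t[:,:2].astype(np.float32)),(t.min(0)+t.max(0))/2)
# corners of board, z unknown ~10
for q in((278,88),(660,158)): print(onz('wrist',160+q[0]*.4,80+q[1]*.4,10,P))
```

```text
318.5 204.4264705882353 15 15 204
[ 586.08511968 -152.33656675   48.        ]
[[232. 232. 232. 234. 236. 233. 233. 231. 232.]
 [233. 233. 238. 238. 239. 238. 240. 234. 233.]
 [233. 238. 238. 239. 238. 238. 239. 235. 232.]
 [234. 238. 239. 239. 239. 238. 240. 236. 235.]
 [234. 243. 239. 240. 240. 240. 239. 235. 233.]
 [  0. 235. 240. 240. 240. 239. 240.   0. 234.]
 [235. 235. 237. 238. 240. 237. 236. 236. 236.]]
51.46806610474228 ((585.8726806640625, -152.568115234375), 37.422603607177734) [ 585.71043116 -152.18022434   48.00417017]
[550.67355894 -88.3886716   10.        ]
[ 670.67539339 -111.72525255   10.        ]
```

The depth reading dips about 5 mm inside the dark disc, so the visible hole is the real one. Wrist puts it at (586.1,-152.3) and top at about (585,-157). The peg showed a similar wrist/top offset, so I aim the TCP at (586,-153) and feel for it.

Request:
drive_tool([
  [1.0,0.1,0.8,0],
  [1.0,0.1,0.9,0],
  [1.0,0,1.5,0],
  [0,0,1.2,0],
  [0,0,0.6,0],
  [0,0,0,0],
  [0,0,0,0],
  [0,0,0,0],
])

```text
clock: 6.6
eef_pos: [587.3, -151.7, 108.7]
tcp_rot: [3.141, 0.0, 1.552]
contact_force: [1.0, 0.2, -0.3]
opening: 0.266
```

Request:
drive_tool([
  [0,0,0.05,0],
  [0,0,0.05,0],
  [0,0,0.05,0],
  [0,0,0.05,0],
  [0,0,0.05,0],
  [0,0,0.05,0],
  [0,0,0,0],
  [0,0,0,0],
])

```text
clock: 7.27
eef_pos: [586.9, -151.4, 105.2]
tcp_rot: [-3.142, -0.0, 1.552]
contact_force: [-0.2, -0.0, -0.2]
opening: 0.267
```

Request:
drive_tool([
  [-0.1,-0.1,0.1,0],
  [0,0,0.1,0],
  [0,0,0.1,0],
  [0,0,0.1,0],
  [0,0,0.05,0],
  [0,0,0.05,0],
  [0,0,0,0],
  [0,0,0,0],
])

```text
clock: 7.93
eef_pos: [585.9, -152.4, 100.2]
tcp_rot: [-3.142, -0.0, 1.552]
contact_force: [-0.0, -0.7, 0.1]
opening: 0.268
```

Request:
drive_tool([
  [0,0,0.03,0],
  [0,0,0.03,0],
  [0,0,0.03,0],
  [0,0,0.03,0],
  [0,0,0,0],
])

```text
clock: 8.35
eef_pos: [585.8, -152.4, 99.0]
tcp_rot: [-3.142, -0.0, 1.552]
contact_force: [0.4, 0.1, -1.2]
opening: 0.262
```

Request:
drive_tool([
  [0,0,0.03,0],
  [0,0,0.03,0],
  [0,0,0.03,0],
  [0,0,0,0],
])

```text
clock: 8.68
eef_pos: [585.8, -152.4, 98.1]
tcp_rot: [-3.141, -0.0, 1.552]
contact_force: [-0.5, -0.8, -1.4]
opening: 0.266
```

Request:
drive_tool([
  [0,0,0.03,0],
  [0,0,0.03,0],
  [0,0,0.03,0],
  [0,0,0,0],
])

```text
clock: 9.02
eef_pos: [585.8, -152.6, 97.2]
tcp_rot: [3.142, 0.0, 1.552]
contact_force: [0.7, -0.7, -1.0]
opening: 0.265
```

Request:
drive_tool([
  [0,0,0.03,0],
  [0,0,0.03,0],
  [0,0,0.03,0],
  [0,0,0,0],
])

```text
clock: 9.35
eef_pos: [585.8, -152.5, 96.4]
tcp_rot: [-3.142, 0.0, 1.552]
contact_force: [-0.6, -1.6, 1.0]
opening: 0.263
```

Request:
drive_tool([
  [0,0,0.03,0],
  [0,0,0.03,0],
  [0,0,0.03,0],
  [0,0,0,0],
])

```text
clock: 9.68
eef_pos: [585.8, -152.5, 95.4]
tcp_rot: [-3.141, 0.0, 1.552]
contact_force: [-0.7, -2.6, 1.4]
opening: 0.269
```

Request:
drive_tool([
  [0,0,0.03,0],
  [0,0,0.03,0],
  [0,0,0.03,0],
  [0,0,0,0],
])

```text
clock: 10.02
eef_pos: [585.9, -152.5, 94.7]
tcp_rot: [3.142, 0.0, 1.552]
contact_force: [-1.0, -1.9, 1.6]
opening: 0.267
```

Request:
drive_tool([
  [0,0,0.03,0],
  [0,0,0.03,0],
  [0,0,0,0],
])

```text
clock: 10.27
eef_pos: [585.8, -152.6, 93.9]
tcp_rot: [-3.142, 0.0, 1.552]
contact_force: [-0.5, -3.5, 0.0]
opening: 0.266
```

Run:
```python
from h import *
print(r.sense()['contact_force'],r.sense()['wrist_torque'])
im,d=cams.grab_frame('side');im2,_=cams.grab_frame('wrist')
cv2.imwrite('pics/s4.png',np.hstack([cv2.resize(im[240:340,400:490],(480,540),interpolation=2),cv2.resize(im2[160:340,265:372],(320,540),interpolation=2)])[...,::-1])
```

```text
[-0.51917332 -3.49562537  0.04370611] [-0.6421992   0.1662575   0.04079279]
```

View pics/s4.png

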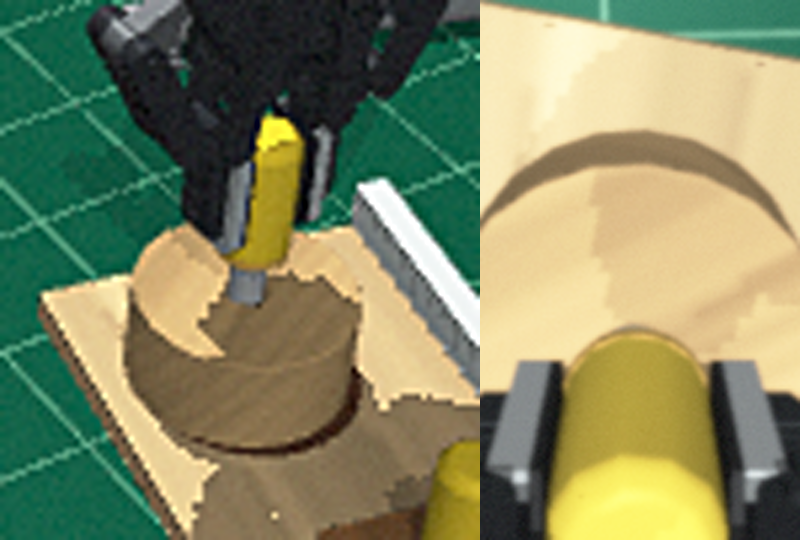

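Run:
```python
from h import *
P=cams.camera_params('side');K=np.array([[P['fx'],0,P['cx']],[0,P['fy'],P['cy']],[0,0,1]])
def pr(X): c=K@(P['R']@np.array(X)+P['t']);return c[:2]/c[2]
for X in((586,-154,48),(586,-154,63),(586,-154,111)):
    p=pr(X);print(X,p.round(1),'crop',((p-[400,240])*[5.333,5.4]).round(0))
f=np.load('pics/side0.npz');im=f['im'];im2,_=cams.grab_frame('side')
a=cv2.resize(im[270:320,415:480],(400,308),interpolation=2);b=cv2.resize(im2[250:320,415:480],(400,431),interpolation=2)
w,_=cams.grab_frame('top');c=cv2.resize(w[170:225,360:430],(400,314),interpolation=2)
o=np.zeros((431,800,3),np.uint8);o[:308,:400]=a;o[:,400:]=b
cv2.imwrite('pics/s5.png',o[...,::-1])
```

```text
(586, -154, 48) [445.9 294.9] crop [245. 296.]
(586, -154, 63) [446.8 288.4] crop [250. 261.]
(586, -154, 111) [449.9 266.9] crop [266. 145.]
```

View pics/s5.png

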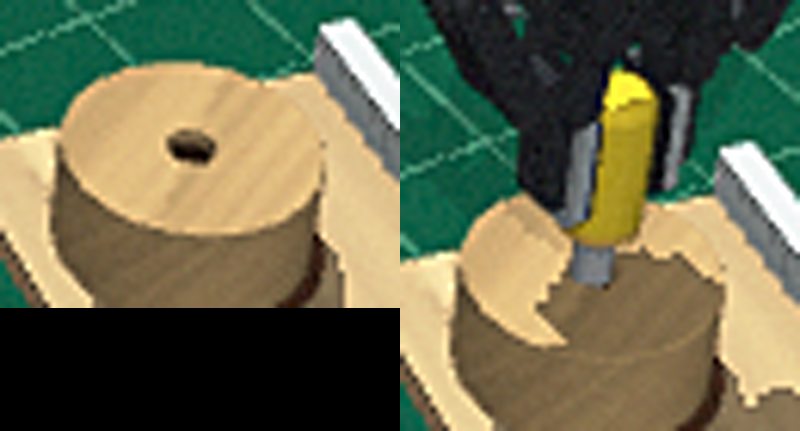

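The hole is at (191,147) in the left half. In the right half the shank enters exactly there and the handle's edge matches a projected vertical line. So the peg is upright and about 4 mm into the hole, with a light side force of -3.5 N in y. I relax that and press on.

Request:
drive_tool([
  [-0.04,0,0,0],
  [-0.03,0,0,0],
  [0,0,0,0],
  [0,0,0,0],
], force=110)

```text
clock: 10.8
eef_pos: [585.6, -152.9, 93.8]
tcp_rot: [-3.141, -0.0, 1.552]
contact_force: [-0.2, -0.7, -1.6]
opening: 0.255
```

Request:
drive_tool([
  [0,0,0.03,0],
  [0,0,0.03,0],
  [0,0,0.03,0],
  [0,0,0,0],
])

```text
clock: 11.13
eef_pos: [585.9, -153.1, 93.1]
tcp_rot: [3.142, -0.0, 1.552]
contact_force: [-1.6, -2.2, 0.9]
opening: 0.258
```

Request:
drive_tool([
  [-0.02,0,0.04,0],
  [0,0,0.04,0],
  [0,0,0.04,0],
  [0,0,0.04,0],
  [0,0,0,0],
])

```text
clock: 11.55
eef_pos: [586.0, -153.2, 92.1]
tcp_rot: [3.141, -0.0, 1.552]
contact_force: [-3.2, -1.0, 7.9]
opening: 0.256
```

Request:
drive_tool([
  [0,0,0.04,0],
  [0,0,0.04,0],
  [0,0,0.04,0],
  [0,0,0.04,0],
  [0,0,0,0],
])

```text
clock: 11.97
eef_pos: [586.0, -153.3, 90.7]
tcp_rot: [3.141, -0.0, 1.552]
contact_force: [-3.8, -0.2, 7.6]
opening: 0.255
```

The plug is moving at about 7.7 N.

Request:
drive_tool([
  [0,-0.04,0.05,0],
  [0,-0.02,0.05,0],
  [0,0,0.05,0],
  [0,0,0.05,0],
  [0,0,0.05,0],
  [0,0,0.05,0],
  [0,0,0,0],
])

```text
clock: 12.55
eef_pos: [585.9, -153.3, 87.8]
tcp_rot: [3.14, -0.0, 1.552]
contact_force: [-2.2, -0.4, 8.1]
opening: 0.256
```

Request:
drive_tool([
  [0,0,0.05,0],
  [0,0,0.05,0],
  [0,0,0.05,0],
  [0,0,0.05,0],
  [0,0,0.05,0],
  [0,0,0.05,0],
  [0,0,0,0],
])

```text
clock: 13.13
eef_pos: [585.9, -153.3, 84.9]
tcp_rot: [3.14, 0.0, 1.552]
contact_force: [-2.1, -0.3, 9.1]
opening: 0.259
```

Request:
drive_tool([
  [0,0,0.05,0],
  [0,0,0.05,0],
  [0,0,0.05,0],
  [0,0,0.05,0],
  [0,0,0,0],
])

```text
clock: 13.55
eef_pos: [585.9, -153.3, 82.9]
tcp_rot: [3.14, 0.0, 1.552]
contact_force: [-1.9, 0.1, 8.9]
opening: 0.254
```

Home is expected near z ≈ 77–78. I go on in small steps and watch for a force rise.

Request:
drive_tool([
  [0,0,0.05,0],
  [0,0,0.05,0],
  [0,0,0.05,0],
  [0,0,0.05,0],
  [0,0,0,0],
])

```text
clock: 13.97
eef_pos: [585.9, -153.3, 80.9]
tcp_rot: [3.14, 0.0, 1.552]
contact_force: [-2.6, -0.1, 8.9]
opening: 0.256
```

Request:
drive_tool([
  [0,0,0.03,0],
  [0,0,0.03,0],
  [0,0,0.03,0],
  [0,0,0,0],
])

```text
clock: 14.3
eef_pos: [585.8, -153.3, 80.0]
tcp_rot: [3.14, 0.0, 1.552]
contact_force: [-2.7, 0.1, 9.8]
opening: 0.255
```

Request:
drive_tool([
  [0,0,0.03,0],
  [0,0,0.03,0],
  [0,0,0,0],
])

```text
clock: 14.55
eef_pos: [585.9, -153.3, 79.4]
tcp_rot: [3.14, 0.0, 1.552]
contact_force: [-3.0, -0.3, 9.4]
opening: 0.26
```

Request:
drive_tool([
  [0,0,0.03,0],
  [0,0,0.03,0],
  [0,0,0,0],
])

```text
clock: 14.8
eef_pos: [585.9, -153.3, 78.9]
tcp_rot: [3.14, 0.0, 1.552]
contact_force: [-3.7, 0.1, 10.2]
opening: 0.256
```

Request:
drive_tool([
  [0,0,0.03,0],
  [0,0,0.03,0],
  [0,0,0,0],
])

```text
clock: 15.05
eef_pos: [585.9, -153.3, 78.2]
tcp_rot: [3.14, 0.0, 1.552]
contact_force: [-3.5, 0.8, 9.8]
opening: 0.259
```

Request:
drive_tool([
  [0,0,0.03,0],
  [0,0,0.02,0],
  [0,0,0,0],
])

```text
clock: 15.3
eef_pos: [585.9, -153.3, 78.0]
tcp_rot: [3.14, 0.0, 1.552]
contact_force: [-3.5, -0.2, 12.1]
opening: 0.254
```

Request:
drive_tool([
  [0,0,0.03,0],
  [0,0,0,0],
])

```text
clock: 15.47
eef_pos: [585.9, -153.3, 77.9]
tcp_rot: [3.14, 0.0, 1.552]
contact_force: [-4.6, 0.1, 14.6]
opening: 0.259
```

Request:
drive_tool([
  [0,0,0.03,0],
  [0,0,0,0],
])

```text
clock: 15.63
eef_pos: [585.9, -153.4, 77.9]
tcp_rot: [3.14, 0.0, 1.552]
contact_force: [-5.1, 0.2, 16.1]
opening: 0.252
```

It has stopped at 77.9 and the force is rising, so the shoulder is on the block. A little more to seat it.

Request:
drive_tool([
  [0,0,0.04,0],
  [0,0,0.04,0],
  [0,0,0,0],
])

```text
clock: 15.88
eef_pos: [586.0, -153.4, 77.7]
tcp_rot: [3.14, 0.0, 1.552]
contact_force: [-7.9, 1.2, 23.8]
opening: 0.253
```

Request:
drive_tool([
  [0,0,0.04,0],
  [0,0,0.0,0],
])

```text
clock: 16.05
eef_pos: [586.1, -153.4, 77.7]
tcp_rot: [3.14, 0.0, 1.552]
contact_force: [-7.6, 2.8, 27.5]
opening: 0.256
```

Request:
drive_tool([
  [0,-0.04,-0.05,0],
  [0,-0.03,-0.03,0],
  [0,0,0,0],
])

```text
clock: 16.3
eef_pos: [585.8, -153.4, 77.8]
tcp_rot: [3.139, 0.0, 1.552]
contact_force: [-4.3, 0.0, 18.7]
opening: 0.254
```

Request:
drive_tool([
  [0,0,0,0],
  [0,0,0,0],
  [0,0,0,0],
  [0,0,0,0],
  [0,0,0,0],
  [0,0,0,0],
  [0,0,0,0],
], jaw=0.3, force=20)

```text
clock: 16.88
eef_pos: [584.5, -153.3, 75.5]
tcp_rot: [-3.141, -0.0, 1.552]
contact_force: [-0.2, -0.3, 0.1]
opening: 0.7
```

Run:
```python
from h import *
s=r.sense();print(s['eef_pos'],s['contact_force'],s['opening'])
im,d=cams.grab_frame('side')
cv2.imwrite('pics/s6.png',cv2.resize(im[230:330,400:520],(720,600),interpolation=2)[...,::-1])
```

```text
[ 584.48949317 -153.29593878   75.49605987] [-0.23520614 -0.25963873  0.08810524] 0.699666860654482
```

View pics/s6.png

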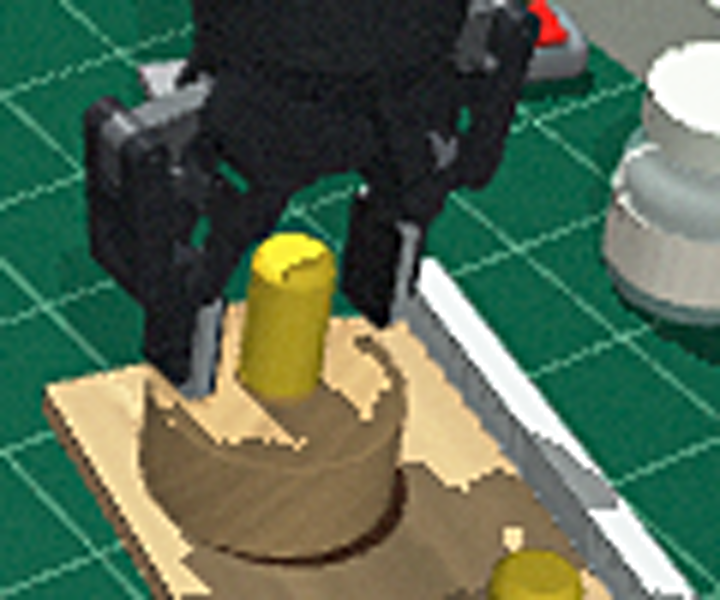

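The peg stands upright with its shoulder on the block at (280,390) and the fingers are clear. Retreating upward, then a height check.

Request:
drive_tool([
  [0,0,-0.5,0],
  [0,0,-1,0],
  [0,0,-2,0],
  [0,0,-2,0],
  [0,0,-2,0],
  [0,0,-2,0],
  [0,0,-2,0],
  [-2,0,0,0],
  [-2,0,0,0],
  [0,0,0,0],
  [0,0,0,0],
])

```text
clock: 17.85
eef_pos: [583.8, -194.0, 191.6]
tcp_rot: [3.141, 0.0, 1.55]
contact_force: [-0.7, 0.4, -0.0]
opening: 0.698
```

Run:
```python
from h import *
s=r.sense();print(s['eef_pos'],s['contact_force'],s['opening'],s['clock'])
im,d=cams.grab_frame('side');P=cams.camera_params('side')
K=np.array([[P['fx'],0,P['cx']],[0,P['fy'],P['cy']],[0,0,1]])
for z in(48,96):
    c=K@(P['R']@np.array([586,-154,z])+P['t']);print(z,c[:2]/c[2])
H=cv2.cvtColor(im,cv2.COLOR_RGB2HSV).astype(int)
m=((H[...,0]>22)&(H[...,0]<34)&(H[...,1]>190)&(H[...,2]>110))
for n,(a,b,c,e) in dict(ours=(425,250,475,308),ref=(470,310,510,370)).items():
    v,u=np.nonzero(m[b:e,a:c]);X=np.array([pix('side',x+a,y+b,d[y+b,x+a],P) for x,y in zip(u,v)]);print(n,len(v),v.min()+b,v.max()+b,np.percentile(X[:,2],[3,50,97]).round(1))
im2=cams.grab_frame('wrist')[0]
cv2.imwrite('pics/s7.png',np.hstack([cv2.resize(im[150:400,270:560],(460,397)),cv2.resize(im2,(340,397))])[...,::-1])
```

```text
[ 583.78293708 -193.95943845  191.58307016] [-0.66586783  0.37296171 -0.02750488] 0.6978930189834246 17.85
48 [445.86582515 294.86829229]
96 [448.94866442 273.72193529]
ours 324 269 295 [ 58.3  84.3 101.3]
ref 387 322 350 [ 58.4  85.9 101.8]
```

View pics/s7.png

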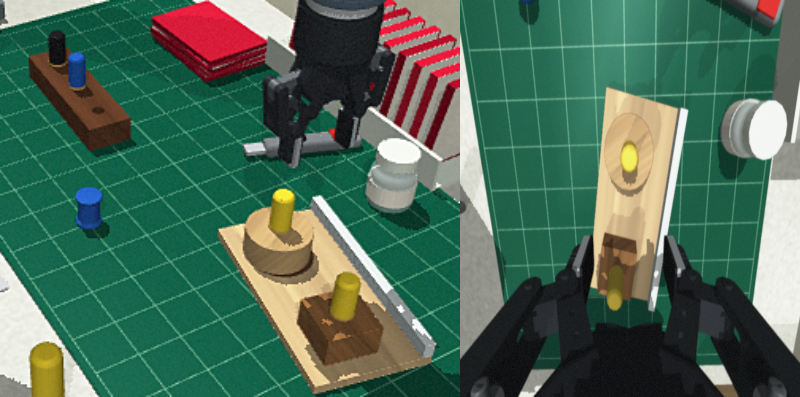

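The peg's height range (58.3 to 101.3) matches the fixed home peg (58.4 to 101.8). The other items look undisturbed, and the robot is clear. Handing in.

```bash
python3 -c "
from rig import job
print(job.sign_off())"
```

```text
the job is handed in; nothing more can be done
None
```

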